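# Shift the spinning lathe from second to third

## Robot

A 6-joint arm with a two-finger parallel gripper is mounted at the origin on the work surface. World frame = base frame: x ahead of the robot, y to its left, z up, the work surface at z = 0. Lengths are in m, angles in rad, forces in N, time in s.
With the tool pointing down it reaches from about 0.325 to 0.775 m from the base axis. Payload 5.5 kg.
Tool frame: the origin (TCP) lies at the very end of the fingers, on their centre line; the grasp point (between the pads) lies 19 mm behind it (r.grip_point_offset is the distance from the TCP to the grasp point, in m); y points along the fingers, x is the direction in which the jaws open and shut, and the axes are right-handed (so a half turn about y gives the same grasp; the last joint's range is limited). The gripper opens to 88 mm and grips with 3 to 60 N. Pads are 20 mm wide; open, the fingers measure 115 mm over their backs; the gripper's body (75 mm by 178 mm) begins 61 mm behind the grasp point.
Start: joints at [1.191, 0.091, 1.231, -0, 1.82, -0.057], TCP at [0.19, 0.569, 0.223] pointing down, gripper open.
Joint ranges: [-2.87, 2.87], [-0.86, 2.18], [0.17, 2.46], [-1.51, 4.65], [0.06, 2.69], [-2.65, 2.65]. Speed limits (rad/s): [2.57, 2.57, 3.01, 3.14, 3.14, 3.14].

## Interface

Orientations are given as a unit quaternion [x, y, z, w].
In Python, from station import r gives the robot as it stands. The module is installed in compiled form; this text tells all that it offers.
- The arm moves only by the tool carry_out, never from a script. Its argument "plan" is a list of rows, each an object of numbers: "x", "y", "z": the shift along the tool's x, y, z in cm; "spin": the turn about the tool's y in degrees. In form: [{"x": .., "y": .., "z": .., "spin": ..}, ...]. A call has 1 to 20 rows; each row shifts and turns the commanded pose from where the row before left it, along the tool's axes as they then stand; what a row does not reach is not made up. A row lasts 1/10 s, in which the tool goes at most 50 mm and 8.59 degrees, less where a joint would pass 70% of its speed; a pose out of reach is approached as far as the arm can. A call is refused whole if a number of a shift passes 5 or a number of a turn 8.59, either way. A call with a gripper value outside its range is refused whole. "jaw" is the finger opening in cm, from 0 to 8.78, set as the call begins (left out, the last holds). The fingers move at their own pace and stop on an object; "newtons" is the grip in N (left out, the last holds). Time passes only in rows, so rows that do not move let the fingers close. It gives the time, the measured TCP pose, the force and the opening at its end, in the units of the state.
- r.sense(): the state, without advancing time (a new reading comes with each control period).
- r.capture(name): name is "scene" or "top" or "wrist"; returns a dict with "color" (480x640x3 uint8, red, green, blue), "mtx" (3x3 intrinsics, pixels), "rvec" (rotation vector, rad) and "tvec" (3), from world to camera coordinates, as OpenCV has them. Camera axes: x right, y down, z forward; pixel columns grow to the right and rows downward; lengths in m; the calibration is good to about 2 mm. The wrist camera is an equidistant fisheye: a pixel r from the principal point sees the ray r / f radians off the axis. A picture is of the moment at which its call begins. There is no depth.
- r.job_done(): hands the job in, once; it reports no verdict.
Trained networks look in the newest picture that a camera, given by its name, has taken for a name from the list of things; names that differ only in an ending like _2 or _b are one class to them, and where a whole thing is asked for, a point or a joint stands for the part that bears it (a point fixed in the world has none). Each returns a list of dicts, best first, with "score" (0 to 1); they miss things now and then, are a little off and sometimes report something else, mostly with a low value. They report only what shows in the picture. A call takes as long as a camera call.
- r.boxes_of(name, camera): "pixel" ([row, column] in pixels, amid what is visible of it).
The state is a dict: "time_s": time; "qpos": joint angles; "joint_vel": joint speeds; "joint_efforts": joint torques, N m; "tcp_pos": TCP position; "orientation": TCP orientation; "contact_force": force on the tool from outside, world axes, zero at the start; "ft_torque": the same for the moment, N m; "gripper_width": opening from 0.0 (shut) to 1.0 (fully open).
Only numpy, scipy, OpenCV 4.12 (cv2) and the standard library are available. Lean on these libraries where they do the work, as an engineer would, in place of code of your own. Each camera call takes 0.05 s, during which the arm holds its last target. There are 200 camera calls.

## Task

Change the stopped spinning lathe from second gear to third: with your fingertips push the gear lever out of its slot into neutral, across to the right, and then forward, away from you, fully home in the third slot, and let go. Just push it - do not grip it or force it, and do not run it into first or fourth on the way. Leave the copperware and tools lying around where they are.

Things in the scene. Friction and masses are not known exactly. Their poses are not given: they have to be found in the camera images.
- lathe: Bench spinning lathe, fixed, 850 mm long: motor at the left, grey headstock, copper cup and tailstock at the right. Origin on the table under the headstock's middle; x forward (away from the robot), y left to the motor, z up. Headstock box 240 mm (x) by 220 mm (y), flat top 150 mm high; motor, cup and tailstock are under 185 mm. Only the lever stands above 240 mm within 250 mm of it.
- gate_center (a point): Middle of the H-shaped gate in the 112 mm square steel plate on the headstock, on the plate's top, 180 mm above the lathe's origin; axes as the lathe's. A channel 16 mm wide runs across (y). From its left end first slot goes forward (+x), second back; from its right end third goes forward, fourth back. Slots are 14 mm wide, 36 mm apart (y +/-18 mm), corners rounded 4 mm.
- second_slot (a point): Where the stem's axis stands at the plate's top when the lever is fully home in second: 19.5 mm back and 19.5 mm left of gate_center.
- third_slot (a point): Where the stem's axis stands at the plate's top when the lever is fully home in third: 19.5 mm forward and 19.5 mm right of gate_center. The slot's end stops the lever there.
- knob (a point): Centre of the gear lever's black ball knob, 38 mm across, 155 mm from the pivot (95 mm above the plate when upright). In the gate's axes it is at the start 30 to 48 mm back (-x) and about 46 mm left (+y); in neutral, free to go across, within 8 mm of x = 0; home in third at about x +48, y -46 mm. It moves 2.7 times as far as the stem in the gate. Its z runs up the stem.
- gear_lever: Gear lever: steel stem 10 mm thick up through the gate, ball knob on top. Origin at its pivot, 60 mm straight below gate_center; z along the stem. A push of 2 to 5 N at the knob moves it. There is no spring: it stays where it is left. The gate's edges guide the stem.
- shift_across (a joint): Sideways swing of the lever, rad: 0 upright, positive to the right (-y of the gate). About -0.31 in first and second, +0.31 in third and fourth; stops at -0.345 and +0.345.
- shift_forward (a joint): Fore-and-aft swing of the lever, rad: positive forward (+x of the gate). Between -0.05 and +0.05 it is in neutral and free to go across; stops at +0.315 (home in first or third) and -0.315 (home in second or fourth). Starts on the left between -0.31 and -0.20, in second.
- beaker: Bystander, to be left alone: copper beaker, open cup 68 mm across at the rim and 66 mm high, standing on the headstock top on the far left; origin at the centre of its underside.
- oil_can: Bystander, to be left alone: small brass oil can, 52 mm across and 85 mm high with a thin straight spout, standing on the headstock top on the near side; origin at the centre of its underside.
- mallet: Bystander, to be left alone: wooden mallet, 260 mm long, lying on the table between the robot and the lathe; origin under its middle.
- bangle_a: Bystander, to be left alone: copper bangle, a flat ring 72 mm across and 8 mm high, lying on the table in front of the lathe's bed; origin at its centre on the underside.
- bangle_b: Bystander, to be left alone: copper bangle, a flat ring 76 mm across and 10 mm high, lying on the table in front of the lathe's bed; origin at its centre on the underside.
- spanner: Bystander, to be left alone: flat steel spanner, 200 mm long and 8 mm thick, lying on the table behind the headstock; origin under its middle.
- teapot: Bystander, to be left alone: copper teapot with brass spout and handle, 160 mm high, on the table to the left of the motor; origin at the centre of its underside.
- jug: Bystander, to be left alone: brass jug, 92 mm across and 150 mm high, on the table behind the lathe's bed; origin at the centre of its underside.

How it is judged:
By the outcome, as a careful person would: the job done as asked, in the order asked, and still so for the second after the job is handed in, with the robot touching nothing.
It also fails if it takes over 58 s, if anything falls off the work surface, if the arm or the gripper's body presses on something with over 40 N, if the wrist force passes 120 N, or if a joint passes its speed limit or range.

## Working session

There is one attempt and no reset: what is moved stays moved. The work goes in short steps, Python scripts to look and compute and a tool call to move; the robot and the scene stay as the last step left them, time stands still between calls to the robot, and variables do not carry over. Pictures are saved under pics/ and viewed, about 8 in all and at most 12, crops included, and the job is handed in when it is done.

Besides the shell and the picture viewer there is one more tool, called after "Emit:" as name([rows], argument=value, ...), one row to a line, values as JSON. carry_out: Moves the arm, as the interface text tells. Its arguments: {"type":"object","properties":{"plan":{"type":"array","items":{"type":"object","properties":{"x":{"type":"number"},"y":{"type":"number"},"z":{"type":"number"},"spin":{"type":"number"}}}},"jaw":{"type":"number"},"newtons":{"type":"number"}},"required":["plan"]}

```bash
mkdir -p pics; cat > h.py <<'E'
from station import r
import numpy as np, cv2
def snap(n,f=None):
    c=r.capture(n)
    if f: cv2.imwrite('pics/'+f,c['color'][:,:,::-1])
    return c
def cam(c):
    R=cv2.Rodrigues(np.array(c['rvec'],float))[0]; t=np.array(c['tvec'],float).ravel(); return R,t,np.array(c['mtx'])
def ray(c,px):
    R,t,K=cam(c); d=R.T@np.linalg.inv(K)@[px[1],px[0],1]; return -R.T@t,d/np.linalg.norm(d)
def proj(c,P):
    R,t,K=cam(c); p=K@(R@np.array(P)+t); return p[:2]/p[2]
def atz(c,px,z):
    o,d=ray(c,px); return o+d*(z-o[2])/d[2]
def tri(ps):
    A=0;b=0
    for c,px in ps:
        o,d=ray(c,px); M=np.eye(3)-np.outer(d,d); A=A+M; b=b+M@o
    return np.linalg.solve(A,b)
E
python3 - <<'E'
from h import *
s=r.sense(); print(s)
a=snap('scene','s1.png'); b=snap('top','t1.png')
for c in (a,b): R,t,K=cam(c); print(-R.T@t,R[2],K[0,0])
for n in ['lathe','gate_center','second_slot','third_slot','knob','gear_lever','oil_can','beaker']:
  for k in('scene','top'): print(n,k,[(np.round(d['pixel'],1),round(d['score'],2)) for d in r.boxes_of(n,k)[:2]])
E
```

```text
{'time_s': 0.0, 'qpos': array([ 1.19129261e+00,  9.18617821e-02,  1.23188623e+00, -2.19880295e-05,
        1.81981191e+00, -5.66801352e-02]), 'joint_vel': array([ 1.15058675e-04, -2.10580801e-04,  1.87828913e-03, -7.34847073e-05,
        9.15630843e-04, -1.17745041e-03]), 'joint_efforts': array([-1.83875098e-03, -4.46444392e+01, -4.06447971e+01,  6.96284068e-02,
        2.90801609e-02, -1.03693706e-04]), 'tcp_pos': array([0.1902319 , 0.56872389, 0.22150495]), 'orientation': array([ 0.57423754,  0.41256051, -0.41372557, -0.57347732]), 'contact_force': array([ 0.03979495,  0.61953517, -0.08278438]), 'ft_torque': array([-0.00647711, -0.0104232 ,  0.00823748]), 'gripper_width': 0.9971579632274797}
[ 1.23603611 -0.55676397  0.95525695] [-0.56026288  0.52636025 -0.63957047] 542.0440477631913
[0.46939567 0.07160978 1.13993993] [ 0.11452258  0.00968999 -0.99337339] 463.2149192540901
lathe scene [(array([335.9, 255.8]), 0.72)]
lathe top [(array([245.3, 397.7]), 0.74)]
gate_center scene [(array([336.6, 255.9]), 0.66)]
gate_center top [(array([240.8, 396.3]), 0.7), (array([324.5, 448.9]), 0.48)]
second_slot scene [(array([336.5, 255. ]), 0.84)]
second_slot top [(array([241., 395.]), 0.77)]
third_slot scene [(array([336.6, 256.8]), 0.74)]
third_slot top [(array([245.9, 392.2]), 0.91)]
knob scene [(array([233.8, 287.1]), 0.88)]
knob top [(array([253.7, 362.8]), 0.89), (array([323.5, 469.6]), 0.55)]
gear_lever scene [(array([230.9, 285.9]), 0.74)]
gear_lever top [(array([251.2, 361.3]), 0.85)]
oil_can scene [(array([271.4, 237.2]), 0.84)]
oil_can top [(array([280.1, 409. ]), 0.96)]
beaker scene [(array([280.1, 336.2]), 0.77), (array([234.7, 288.7]), 0.26)]
beaker top [(array([191.9, 350.9]), 0.89)]
```

View pics/t1.png

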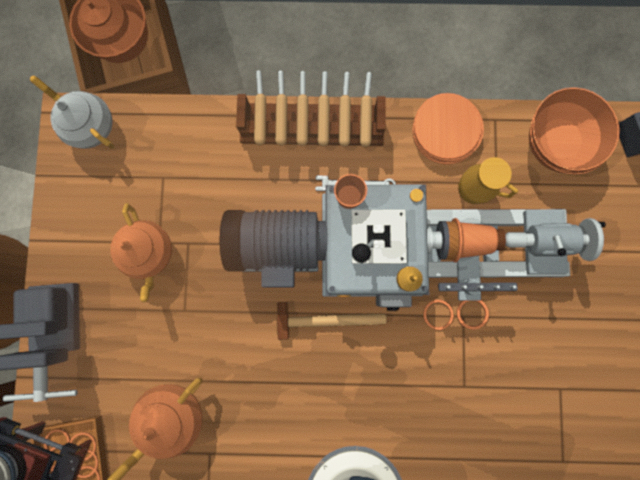

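View pics/s1.png

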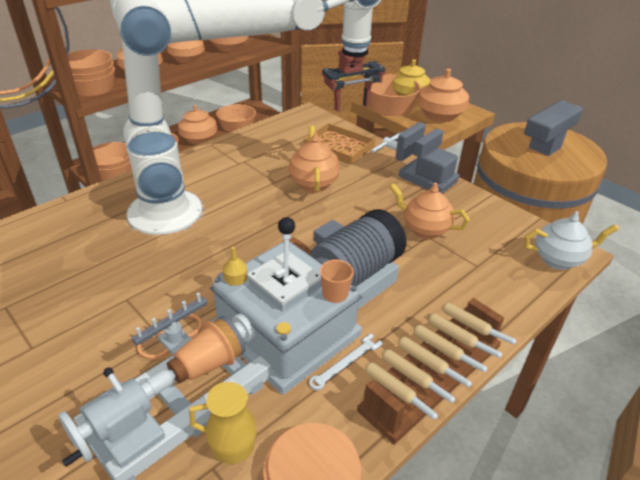

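```bash
python3 - <<'E'
import cv2
a=cv2.imread('pics/t1.png')[180:320,310:450]; b=cv2.imread('pics/s1.png')[200:340,200:340]
cv2.imwrite('pics/c1.png',cv2.hconcat([cv2.resize(x,(400,400),interpolation=2) for x in(a,b)]))
E
```

```text
(no output)
```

View pics/c1.png

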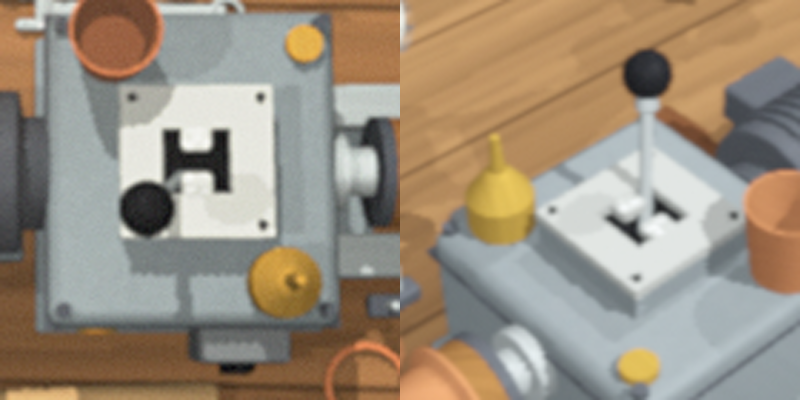

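The pictures show the knob at top (row 253, col 361) and scene (226, 286). The plate's H centre is near top (236, 379). The oil can stands near right and the beaker far left. Next I measure the gate pose and the knob.

```bash
cat > m.py <<'E'
from h import *
from scipy.spatial.transform import Rotation as Ro
c=snap('top'); a=snap('scene')
g=c['color'].astype(int); 
m=((g.min(2)>175)&(g.max(2)-g.min(2)<30)).astype(np.uint8)
m[:200]=0;m[275:]=0;m[:,:340]=0;m[:,415:]=0
cs=max(cv2.findContours(m,0,2)[0],key=cv2.contourArea)
hull=cv2.convexHull(cs).reshape(-1,2)
W=np.array([atz(c,(p[1],p[0]),.18)[:2] for p in hull])
print('rect',cv2.minAreaRect((W*1000).astype(np.float32)))
for px in [(236,379)]: print('H centre',atz(c,px,.18))
ps=[]
for cc,k,w in((c,'top',(253,362)),(a,'scene',(226,286))):
    q=cc['color'].max(2)<60; ys,xs=np.mgrid[:480,:640]
    q&=np.hypot(ys-w[0],xs-w[1])<16
    n,l,st,ce=cv2.connectedComponentsWithStats(q.astype(np.uint8)); i=1+np.argmax(st[1:,4]); print(k,st[i],ce[i])
    x,y,ww,hh=st[i][:4]; ps.append((cc,(y+hh/2-.5,x+ww/2-.5)))
K=tri(ps); print('knob',K,[proj(cc,K) for cc,_ in ps],ps[0][1],ps[1][1])
s=r.sense(); print(s['tcp_pos'],s['qpos']); print(Ro.from_quat(s['orientation']).as_matrix().round(3))
for n in ['oil_can']: print(atz(c,r.boxes_of(n,'top')[0]['pixel'],.2))
E
python3 m.py
```

```text
rect ((592.3605346679688, -31.951873779296875), (111.47994232177734, 113.78953552246094), 1.0496736764907837)
H centre [ 0.59096643 -0.03359223  0.18      ]
top [353 244  17  18 242] [361.05371901 252.52066116]
scene [279 218  15  16 166] [285.53614458 225.90963855]
knob [0.54847876 0.01006853 0.26483878] [array([360.75752804, 252.29522465]), array([285.71085229, 225.50541453])] (np.float64(252.5), np.float64(361.0)) (np.float64(225.5), np.float64(286.0))
[0.19033975 0.56902597 0.22266716] [ 1.19130041e+00  9.10766740e-02  1.23066112e+00 -1.13538744e-06
  1.81982147e+00 -5.66719058e-02]
[[ 0.317  0.    -0.948]
 [ 0.948  0.     0.317]
 [ 0.    -1.    -0.   ]]
[ 0.50176786 -0.09181869  0.2       ]
```

Emit:
carry_out([
  {"x":0,"y":-1.2,"z":0,"spin":-6.2},
  {"x":0,"y":-1.2,"z":0,"spin":-6.2},
  {"x":0,"y":-1.2,"z":0,"spin":-6.1},
  {"x":-3.5,"y":0,"z":-1.8,"spin":0},
  {"x":-3.5,"y":0,"z":-1.8,"spin":0},
  {"x":-3.5,"y":0,"z":-1.8,"spin":0},
  {"x":-3.5,"y":0,"z":-1.8,"spin":0},
  {"x":-3.5,"y":0,"z":-1.8,"spin":0},
  {"x":-3.5,"y":0,"z":-1.8,"spin":0},
  {"x":-3.5,"y":0,"z":-1.8,"spin":0},
  {"x":-3.5,"y":0,"z":-1.8,"spin":0},
  {"x":-3.5,"y":0,"z":-1.8,"spin":0},
  {"x":-3.5,"y":0,"z":-1.8,"spin":0},
  {"x":-3.5,"y":0,"z":-1.8,"spin":0},
  {"x":-3.5,"y":0,"z":-1.8,"spin":0},
  {"x":-3.5,"y":0,"z":-1.8,"spin":0},
  {"x":-3.5,"y":0,"z":-1.8,"spin":0},
  {"x":-3.5,"y":0,"z":-1.8,"spin":0},
  {"x":-3.5,"y":0,"z":-1.8,"spin":0},
], jaw=0)

```text
time_s: 2.95
tcp_pos: [0.4788, 0.0074, 0.2589]
orientation: [0.5, 0.5, -0.5, -0.5]
contact_force: [-0.4, -0.5, -1.3]
gripper_width: 0.01
```

Emit:
carry_out([
  {"x":0,"y":0,"z":0,"spin":0},
  {"x":0,"y":0,"z":0,"spin":0},
  {"x":0,"y":0,"z":0,"spin":0},
])

```text
time_s: 3.25
tcp_pos: [0.4781, 0.0098, 0.2589]
orientation: [0.5, 0.5, -0.5, -0.5]
contact_force: [0.5, -0.0, 0.6]
gripper_width: 0.003
```

```bash
python3 - <<'E'
from h import *
from scipy.spatial.transform import Rotation as Ro
a=snap('scene','s2.png'); b=snap('top','t2.png')
x=a['color'][180:320,200:340]; y=b['color'][180:320,310:450]
cv2.imwrite('pics/c2.png',cv2.hconcat([cv2.resize(k[:,:,::-1],(400,400),interpolation=2) for k in(y,x)]))
s=r.sense(); print(s['tcp_pos'],s['contact_force'],s['gripper_width'],Ro.from_quat(s['orientation']).as_matrix().round(3))
E
```

```text
[0.4781005  0.01013344 0.25898626] [-0.24289448 -0.57143028 -0.29664252] 0.002445056493041399 [[-0.002  0.001 -1.   ]
 [ 1.     0.    -0.002]
 [ 0.    -1.    -0.001]]
```

View pics/c2.png

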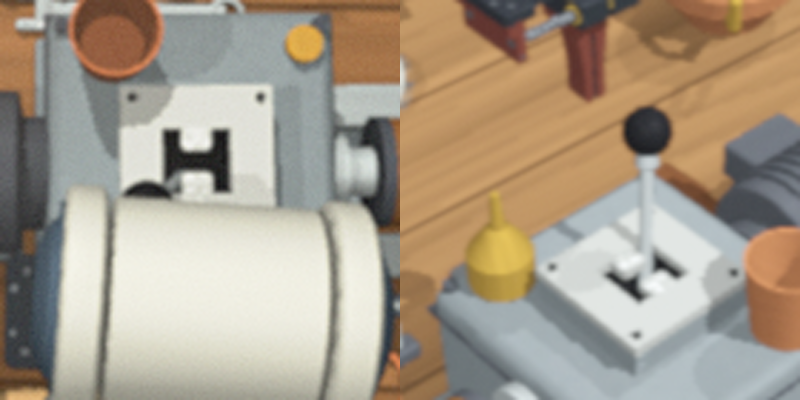

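Emit:
carry_out([
  {"x":0,"y":1.0,"z":-1.0,"spin":0},
  {"x":0,"y":0,"z":-1.0,"spin":0},
  {"x":0,"y":0,"z":-1.0,"spin":0},
  {"x":0,"y":0,"z":-0.5,"spin":0},
  {"x":0,"y":0,"z":-0.5,"spin":0},
  {"x":0,"y":0,"z":-0.5,"spin":0},
  {"x":0,"y":0,"z":-0.5,"spin":0},
  {"x":0,"y":0,"z":-0.5,"spin":0},
  {"x":0,"y":0,"z":-0.5,"spin":0},
  {"x":0,"y":0,"z":-0.5,"spin":0},
  {"x":0,"y":0,"z":-0.5,"spin":0},
  {"x":0,"y":0,"z":0,"spin":0},
  {"x":0,"y":0,"z":0,"spin":0},
])

```text
time_s: 4.65
tcp_pos: [0.5489, 0.0089, 0.248]
orientation: [0.5, 0.5, -0.5, -0.5]
contact_force: [-0.2, 0.7, 0.2]
gripper_width: 0.003
```

```bash
cat > k.py <<'E'
from h import *
import sys
G=np.array([.5917,-.033,.18]); P=G-[0,0,.06]
def knob(c,w,rad=40):
    q=c['color'].max(2)<60; ys,xs=np.mgrid[:480,:640]; q&=np.hypot(ys-w[0],xs-w[1])<rad
    n,l,st,ce=cv2.connectedComponentsWithStats(q.astype(np.uint8))
    out=[]
    for i in range(1,n):
        if st[i,4]>80:
            x,y,ww,hh=st[i][:4]; px=(y+hh/2-.5,x+ww/2-.5); o,d=ray(c,px); b=d@(o-P); D=b*b-((o-P)@(o-P)-.155**2)
            if D<0: out.append((px,ww,hh,'miss')); continue
            K=o+d*(-b-D**.5); out.append((px,ww,hh,((K-G)*1000).round(1)))
    return out
if __name__=='__main__':
    a=snap('scene'); s=r.sense(); print(s['tcp_pos'],s['contact_force'],s['time_s'])
    bx=[(d['pixel'],d['score']) for d in r.boxes_of('knob','scene')[:1]]; print(bx)
    for z in knob(a,bx[0][0]): print(z)
    w=[int(v) for v in bx[0][0]]
    if len(sys.argv)>1:
        x=a['color'][180:320,200:340]; cv2.imwrite('pics/'+sys.argv[1],cv2.resize(x[:,:,::-1],(560,560),interpolation=2))
E
python3 k.py c3.png; python3 -c "
from k import *
c=dict(snap('scene')); c['color']=cv2.imread('pics/s1.png')[:,:,::-1]; print('start',knob(c,(226,286),16))"
```

```text
[0.5487722  0.0088981  0.24806861] [-0.00466321  0.07361904  0.51794106] 4.7
[([235.2, 292.9], 0.63)]
((np.float64(230.5), np.float64(296.0)), np.int32(17), np.int32(16), array([-14.3,  46.2,  87.3]))
start [((np.float64(225.5), np.float64(286.0)), np.int32(15), np.int32(16), array([-48.6,  48.3,  79. ]))]
```

View pics/c3.png

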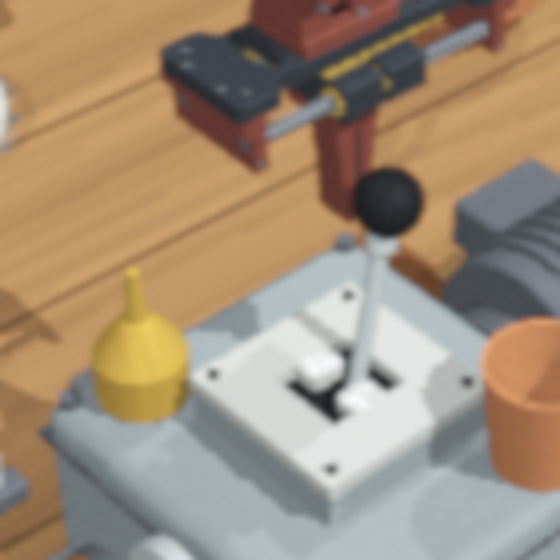

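Emit:
carry_out([
  {"x":0,"y":0,"z":-0.4,"spin":0},
  {"x":0,"y":0,"z":-0.4,"spin":0},
  {"x":0,"y":0,"z":-0.4,"spin":0},
  {"x":0,"y":0,"z":0,"spin":0},
  {"x":0,"y":0,"z":0,"spin":0},
])

```text
time_s: 5.3
tcp_pos: [0.5609, 0.0089, 0.2483]
orientation: [0.5, 0.5, -0.5, -0.5]
contact_force: [0.5, 0.2, -0.1]
gripper_width: 0.009
```

```bash
python3 k.py
```

```text
[0.56076776 0.00893702 0.24825043] [0.69328474 0.28176798 0.30408643] 5.35
[([337.9, 254.0], 0.71)]
```

```bash
sed -i "s/for z in knob(a,bx\[0\]\[0\]): print(z)/[print(z) for z in knob(a,(235,290),40)]/" k.py; python3 k.py
```

```text
[0.56056345 0.00896273 0.24830273] [-0.06806622  0.38638122 -0.41800013] 5.45
[([237.7, 297.6], 0.96)]
((np.float64(232.5), np.float64(300.0)), np.int32(17), np.int32(16), array([-3.9, 48. , 87.3]))
```

Emit:
carry_out([
  {"x":0,"y":0,"z":1.5,"spin":0},
  {"x":0,"y":0,"z":1.5,"spin":0},
  {"x":2.5,"y":0,"z":0,"spin":0},
  {"x":3.0,"y":0,"z":0,"spin":0},
  {"x":0,"y":0,"z":0,"spin":0},
  {"x":0,"y":0,"z":0,"spin":0},
])

```text
time_s: 6.1
tcp_pos: [0.5304, 0.0642, 0.2486]
orientation: [-0.5, -0.5, 0.5, 0.5]
contact_force: [-1.0, -0.3, 0.8]
gripper_width: 0.002
```

```bash
python3 k.py c4.png; python3 - <<'E'
from h import *
c=snap('top','t4.png')
E
```

```text
[0.53043007 0.06366688 0.24854017] [-0.33956484  0.52080464 -0.18089587] 6.15
[([235.9, 297.9], 0.67)]
((np.float64(232.5), np.float64(300.5)), np.int32(16), np.int32(16), array([-3.5, 49. , 87. ]))
```

View pics/c4.png

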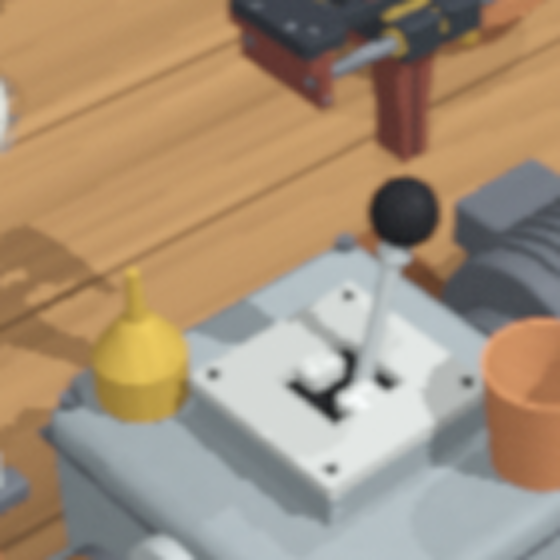

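Emit:
carry_out([
  {"x":0,"y":0,"z":-2.0,"spin":0},
  {"x":0,"y":0,"z":-2.0,"spin":0},
  {"x":0,"y":0,"z":-2.0,"spin":0},
  {"x":0,"y":0,"z":0,"spin":0},
  {"x":-0.9,"y":0,"z":0,"spin":0},
  {"x":-0.5,"y":0,"z":0,"spin":0},
  {"x":-0.5,"y":0,"z":0,"spin":0},
  {"x":-0.5,"y":0,"z":0,"spin":0},
  {"x":-0.5,"y":0,"z":0,"spin":0},
  {"x":-0.5,"y":0,"z":0,"spin":0},
  {"x":-0.5,"y":0,"z":0,"spin":0},
  {"x":-0.5,"y":0,"z":0,"spin":0},
  {"x":0,"y":0,"z":0,"spin":0},
  {"x":0,"y":0,"z":0,"spin":0},
])

```text
time_s: 7.65
tcp_pos: [0.5903, 0.0199, 0.2488]
orientation: [0.5, 0.5, -0.5, -0.5]
contact_force: [-0.7, 2.3, 2.5]
gripper_width: 0.002
```

```bash
python3 k.py c5.png
```

```text
[0.59029322 0.01993577 0.248633  ] [0.77262324 1.62311338 2.94116981] 7.7
[([238.4, 288.6], 0.61)]
((np.float64(235.5), np.float64(293.0)), np.int32(17), np.int32(16), array([-0.8, 26.5, 92.7]))
```

Emit:
carry_out([
  {"x":-0.5,"y":0,"z":0,"spin":0},
  {"x":-0.5,"y":0,"z":0,"spin":0},
  {"x":-0.5,"y":0,"z":0,"spin":0},
  {"x":-0.5,"y":0,"z":0,"spin":0},
  {"x":-0.5,"y":0,"z":0,"spin":0},
  {"x":-0.5,"y":0,"z":0,"spin":0},
  {"x":-0.5,"y":0,"z":0,"spin":0},
  {"x":-0.5,"y":0,"z":0,"spin":0},
  {"x":-0.5,"y":0,"z":0,"spin":0},
  {"x":-0.5,"y":0,"z":0,"spin":0},
  {"x":-0.5,"y":0,"z":0,"spin":0},
  {"x":0,"y":0,"z":0,"spin":0},
  {"x":0,"y":0,"z":0,"spin":0},
])

```text
time_s: 9.05
tcp_pos: [0.59, -0.0356, 0.2481]
orientation: [-0.5, -0.499, 0.5, 0.5]
contact_force: [-0.1, 0.5, -1.2]
gripper_width: 0.009
```

```bash
python3 k.py c5.png
```

```text
[ 0.59008216 -0.03542648  0.24820017] [-0.64265721  0.52805562 -0.52364376] 9.1
[([253.8, 272.4], 0.57)]
((np.float64(248.0), np.float64(272.0)), np.int32(17), np.int32(17), array([  1.3, -29.3,  92.2]))
```

View pics/c5.png

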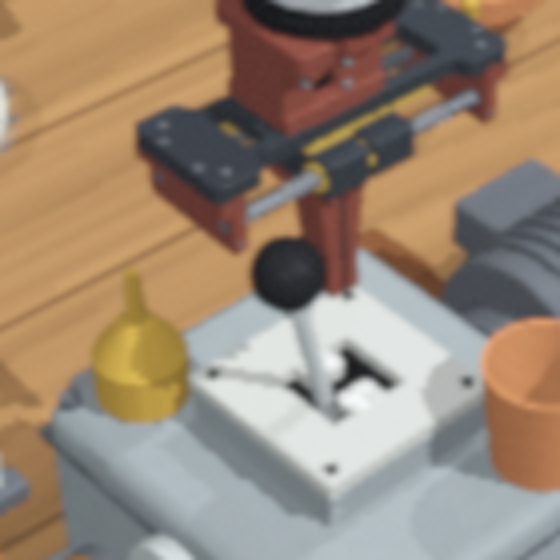

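Emit:
carry_out([
  {"x":-0.4,"y":0,"z":0,"spin":0},
  {"x":-0.4,"y":0,"z":0,"spin":0},
  {"x":-0.4,"y":0,"z":0,"spin":0},
  {"x":0,"y":0,"z":0,"spin":0},
  {"x":0,"y":0,"z":0,"spin":0},
])

```text
time_s: 9.65
tcp_pos: [0.5904, -0.0475, 0.2488]
orientation: [0.5, 0.5, -0.5, -0.5]
contact_force: [-0.2, -0.2, 0.7]
gripper_width: 0.009
```

```bash
python3 k.py c6.png
```

```text
[ 0.59045116 -0.04745766  0.24898691] [-0.09984146  0.21367605 -0.47347933] 9.7
[([255.4, 269.4], 0.71)]
((np.float64(252.0), np.float64(267.5)), np.int32(18), np.int32(17), array([  2.3, -41.4,  89.4]))
```

Emit:
carry_out([
  {"x":-0.3,"y":0,"z":0,"spin":0},
  {"x":0,"y":0,"z":0,"spin":0},
  {"x":0,"y":0,"z":0,"spin":0},
])

```text
time_s: 10.05
tcp_pos: [0.5905, -0.05, 0.2487]
orientation: [0.5, 0.5, -0.5, -0.5]
contact_force: [0.6, 0.9, -1.0]
gripper_width: 0.003
```

```bash
python3 k.py c6.png
```

```text
[ 0.59045964 -0.05002615  0.24873836] [ 0.32423583  0.98144245 -0.41401639] 10.1
[([354.7, 151.0], 0.75)]
((np.float64(252.5), np.float64(266.5)), np.int32(18), np.int32(16), array([  1.6, -43.4,  88.8]))
```

Emit:
carry_out([
  {"x":1.2,"y":0,"z":0,"spin":0},
  {"x":1.3,"y":0,"z":0,"spin":0},
  {"x":0,"y":0,"z":2.3,"spin":0},
  {"x":0,"y":0,"z":2.3,"spin":0},
  {"x":0,"y":0,"z":0,"spin":0},
  {"x":-1.7,"y":0,"z":0,"spin":0},
  {"x":-1.7,"y":0,"z":0,"spin":0},
  {"x":-1.7,"y":0,"z":0,"spin":0},
  {"x":0,"y":0,"z":0,"spin":0},
  {"x":0,"y":0,"z":0,"spin":0},
])

```text
time_s: 11.15
tcp_pos: [0.5448, -0.0754, 0.2485]
orientation: [-0.5, -0.5, 0.5, 0.5]
contact_force: [-1.0, 0.9, 0.1]
gripper_width: 0.003
```

```bash
python3 k.py c7.png
```

```text
[ 0.54476315 -0.07513678  0.2485676 ] [-0.06020894  0.76839122  0.39985639] 11.2
[([257.9, 267.9], 0.97)]
((np.float64(253.0), np.float64(266.0)), np.int32(17), np.int32(17), array([  1.8, -44.8,  88.4]))
```

View pics/c7.png

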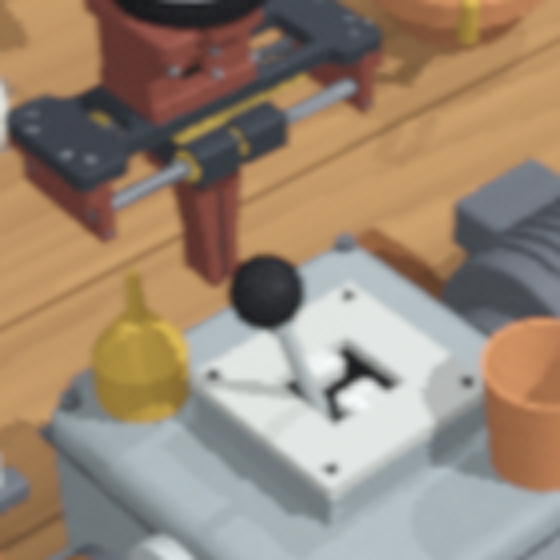

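The lever is at the right end of neutral, and the fingers are behind the knob. Now I push forward.

Emit:
carry_out([
  {"x":-0.4,"y":0,"z":-0.6,"spin":0},
  {"x":0,"y":0,"z":-0.6,"spin":0},
  {"x":0,"y":0,"z":-0.5,"spin":0},
  {"x":0,"y":0,"z":-0.5,"spin":0},
  {"x":0,"y":0,"z":-0.5,"spin":0},
  {"x":0,"y":0,"z":-0.5,"spin":0},
  {"x":0,"y":0,"z":0,"spin":0},
  {"x":0,"y":0,"z":0,"spin":0},
])

```text
time_s: 12.05
tcp_pos: [0.5768, -0.0799, 0.2482]
orientation: [0.5, 0.5, -0.5, -0.5]
contact_force: [0.2, -0.9, 0.4]
gripper_width: 0.006
```

```bash
python3 k.py
```

```text
[ 0.57664005 -0.07998074  0.24831624] [-0.14833014  0.30846939  0.68188439] 12.1
[([260.5, 273.7], 0.88)]
((np.float64(256.0), np.float64(270.0)), np.int32(17), np.int32(17), array([ 13.4, -44.2,  88. ]))
```

Emit:
carry_out([
  {"x":0,"y":0,"z":-0.5,"spin":0},
  {"x":0,"y":0,"z":-0.5,"spin":0},
  {"x":0,"y":0,"z":-0.5,"spin":0},
  {"x":0,"y":0,"z":-0.5,"spin":0},
  {"x":0,"y":0,"z":-0.5,"spin":0},
  {"x":0,"y":0,"z":-0.4,"spin":0},
  {"x":0,"y":0,"z":0,"spin":0},
  {"x":0,"y":0,"z":0,"spin":0},
])

```text
time_s: 12.95
tcp_pos: [0.606, -0.0801, 0.249]
orientation: [0.501, 0.5, -0.5, -0.499]
contact_force: [0.1, 0.3, 0.5]
gripper_width: 0.003
```

```bash
python3 k.py
```

```text
[ 0.60590677 -0.08015591  0.24922643] [-0.85172739  0.14897965  0.29968023] 13.0
[([267.3, 282.8], 0.57)]
((np.float64(265.5), np.float64(283.0)), np.int32(21), np.int32(18), array([ 46.3, -39.2,  82.6]))
```

Emit:
carry_out([
  {"x":0,"y":0,"z":-0.2,"spin":0},
  {"x":0,"y":0,"z":-0.2,"spin":0},
  {"x":0,"y":0,"z":0,"spin":0},
  {"x":0,"y":0,"z":0,"spin":0},
])

```text
time_s: 13.45
tcp_pos: [0.6095, -0.0799, 0.2488]
orientation: [0.5, 0.5, -0.5, -0.5]
contact_force: [-1.6, 0.1, 0.6]
gripper_width: 0.007
```

Emit:
carry_out([
  {"x":0,"y":0,"z":-0.1,"spin":0},
  {"x":0,"y":0,"z":0,"spin":0},
])

```text
time_s: 13.65
tcp_pos: [0.6104, -0.0799, 0.2486]
orientation: [0.5, 0.5, -0.5, -0.5]
contact_force: [-1.6, 1.3, 0.4]
gripper_width: 0.004
```

Emit:
carry_out([
  {"x":0,"y":0,"z":-0.1,"spin":0},
  {"x":0,"y":0,"z":0,"spin":0},
])

```text
time_s: 13.85
tcp_pos: [0.6108, -0.0798, 0.2486]
orientation: [-0.499, -0.5, 0.5, 0.5]
contact_force: [-4.8, 1.2, 1.3]
gripper_width: 0.007
```

Emit:
carry_out([
  {"x":0,"y":0,"z":-0.1,"spin":0},
  {"x":0,"y":0,"z":0,"spin":0},
])

```text
time_s: 14.05
tcp_pos: [0.6109, -0.0798, 0.2486]
orientation: [-0.499, -0.499, 0.501, 0.501]
contact_force: [-8.7, 1.6, 2.3]
gripper_width: 0.008
```

The force climbs while the TCP stays at 0.611, so the lever is at the slot's end. Now I back away.

Emit:
carry_out([
  {"x":0,"y":0,"z":1.0,"spin":0},
  {"x":0,"y":0,"z":2.0,"spin":0},
  {"x":0,"y":0,"z":2.0,"spin":0},
  {"x":0,"y":-2.0,"z":1.0,"spin":0},
  {"x":0,"y":-3.0,"z":1.0,"spin":0},
  {"x":2.0,"y":-2.0,"z":3.0,"spin":0},
  {"x":3.5,"y":0,"z":3.0,"spin":0},
  {"x":3.5,"y":0,"z":3.0,"spin":0},
  {"x":4.5,"y":0,"z":1.0,"spin":0},
  {"x":4.5,"y":0,"z":0,"spin":0},
  {"x":4.5,"y":0,"z":0,"spin":0},
  {"x":4.5,"y":0,"z":0,"spin":0},
  {"x":4.5,"y":0,"z":0,"spin":0},
  {"x":4.5,"y":0,"z":0,"spin":0},
  {"x":0,"y":0,"z":0,"spin":0},
  {"x":0,"y":0,"z":0,"spin":0},
])

```text
time_s: 15.65
tcp_pos: [0.4422, 0.2807, 0.3183]
orientation: [-0.5, -0.501, 0.501, 0.499]
contact_force: [-0.3, -1.2, 0.6]
gripper_width: 0.007
```

```bash
python3 - <<'E'
from k import *
a=snap('scene'); b=snap('top')
ps=[]
for c,w in((a,(265,282)),(b,None)):
    if w is None:
        w=proj(b,G+[.048,-.046,.085])[::-1]
    k=knob(c,w,22); print(k); ps.append((c,k[0][0]))
print('tri',(tri(ps)-G)*1000)
s=r.sense(); print(s['tcp_pos'],s['time_s'])
x=a['color'][180:320,200:340]; y=b['color'][180:320,310:450]
cv2.imwrite('pics/c9.png',cv2.hconcat([cv2.resize(k[:,:,::-1],(400,400),interpolation=2) for k in(y,x)]))
E
```

```text
[((np.float64(267.5), np.float64(284.0)), np.int32(19), np.int32(18), array([ 50.4, -40.2,  80.9]))]
[((np.float64(205.5), np.float64(405.5)), np.int32(18), np.int32(18), array([ 49.1, -42.4,  80.8]))]
tri [ 49.83528104 -41.33332006  81.17347002]
[0.44255672 0.27921242 0.31898765] 15.75
```

View pics/c9.png

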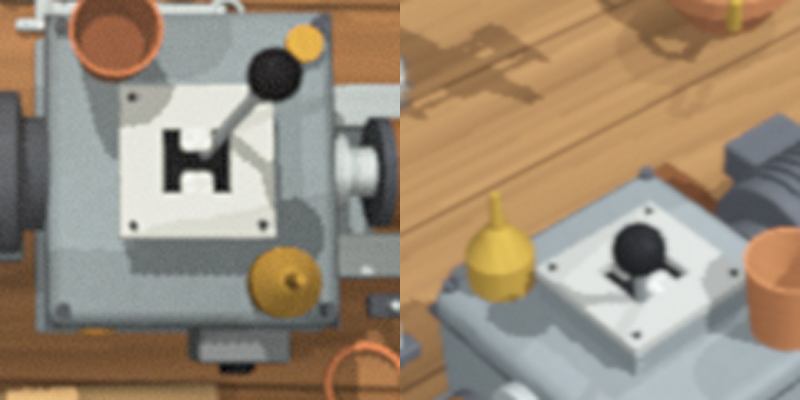

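```bash
python3 -c "from station import r; print(r.job_done())"
```

```text
the job is handed in; nothing more can be done
None
```

The lathe's gear lever is now in third. I pushed it with closed fingertips from second into neutral, across to the right, then forward until it stopped. I then backed the arm well clear and handed the job in at about 16 s.

- **Home in third:** at the end of the push the fingers stopped at x = 0.611 m while the force rose to about 9 N, which is the slot's end. After letting go, the two cameras put the knob at x +50, y −41 mm from the gate centre. The expected position is +48, −46 mm. The sideways difference is about 5 mm, roughly my measuring error given the gate centre was only estimated from the pictures.
- **On the way:** the knob was about 4 mm or less from the middle line each time I measured it crossing neutral, so it did not enter first or fourth.
- **Bystanders:** in the last pictures the beaker and oil can on the headstock stand where they were. I did not check the things lying on the table in a final picture. The arm stayed well above them throughout.
- **Detector slips:** the knob detector pointed at something else in a couple of pictures, so I located the knob by its dark colour instead.

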